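# Mesh a model-car wheel on its splined axle and hold it home

### The arm

A 7-joint arm with a two-finger parallel gripper is mounted at the origin on the work surface. World frame = base frame: x ahead of the robot, y to its left, z up, the work surface at z = 0. Lengths are in m, angles in rad, forces in N, time in s.
With the tool pointing down it reaches from about 0.4 to 0.85 m from the base axis. Payload 4.5 kg.
Tool frame: the origin (TCP) lies between the finger pads; the fingertips stand 19 mm ahead of it and the grasp point (between the pads) is the TCP (r.tips_ahead is the distance from the TCP to the fingertips, in m); z points along the fingers, y is the line along which they close (so a half turn about z gives the same grasp; the last joint's range is limited). The gripper opens to 88 mm and grips with 3 to 60 N. Pads are 18 mm wide; open, the fingers measure 123 mm over their backs; the gripper's body (75 mm by 187 mm) begins 45 mm behind the grasp point.
Start: joints at [-1.293, 0.689, -0.195, 1.565, 0.157, 0.902, -0.215], TCP at [0.151, 0.607, 0.258] pointing down, gripper open.
Joint ranges: [-3.01, 3.01], [-0.46, 2.08], [-1.47, 1.51], [0.13, 2.56], [-1, 4.14], [0.04, 2.09], [-2.66, 2.66]. Speed limits (rad/s): [2.57, 2.57, 3.14, 3.14, 3.14, 3.14, 3.14].

### API

Orientations are given as a unit quaternion [x, y, z, w].
In Python, from plant import r, cams, models gives the robot as it stands. The module is installed in compiled form; this text tells all that it offers.
- The arm moves only by the tool jog_arm, never from a script. Its arguments are lists of equal length, an entry for each row: "turn": the turn, a rotation vector about the tool's x, y, z in rad, a list of three; "translation": the shift along the tool's x, y, z in m, a list of three; "grip": the closure, from 0 (fully open) to 1 (shut). In form: {"turn": [[ax, ay, az], ...], "translation": [[tx, ty, tz], ...], "grip": [grip, ...]}. A call has 1 to 20 rows; each row is the pose to reach, as a shift and turn from the pose commanded when the call began, along the tool's axes at that moment; what a row does not reach only later rows make up. A row lasts 1/8 s, in which the tool goes at most 62.5 mm and 10.7 degrees, less where a joint would pass 70% of its speed; a pose out of reach is approached as far as the arm can. A call with a gripper value outside its range is refused whole. The fingers move at their own pace and stop on an object; "force" is the grip in N (left out, the last holds). Time passes only in rows, so rows that repeat a pose let the fingers close. It gives the time, the measured TCP pose, the force, the opening and the grip force at its end, in the units of the state.
- r.get_state(): the state, without advancing time (a new reading comes with each control period).
- cams.snapshot(name): name is "side" or "top" or "wrist"; returns the picture (384x512x3 uint8, red, green, blue); there is no depth.
- cams.camera_params(name): a dict with "fx", "fy", "cx", "cy" (pixels), "eye" and "orientation" of the camera in the world. Camera axes: x right, y up, looking along -z (the intrinsics and any distortion apply to the point x, -y, -z); pixel columns grow to the right and rows downward; lengths in m; the calibration is good to about 2 mm. A picture is of the moment at which its call begins: read the wrist's pose just before it. camera_params takes no time and is no camera call; for the wrist camera it gives the pose at the moment of the call.
- r.finish_job(): hands the job in; it is judged then, once.
Trained networks look in the newest picture that a camera, given by its name, has taken for a name from the list of things; names that differ only in an ending like _2 or _b are one class to them, and where a whole thing is asked for, a point or a joint stands for the part that bears it (a point fixed in the world has none). Each returns a list of dicts, best first, with "p" (0 to 1); they miss things now and then, are a little off and sometimes report something else, mostly with a low value. They report only what shows in the picture. A call takes as long as a camera call. They do not tell look-alikes from the thing itself.
- models.find_in(camera, name): "position" ([x, y, z] in m, in world coordinates, good to about 4 mm: the middle of the surface that is visible of it).
- models.masks_of(camera, name): "pixels" (384x512 bool, what is visible of it).
- models.place_of(camera, name): "position" ([x, y, z] in m, in world coordinates, good to about 4 mm: a listed point, or the origin of a listed thing).
The state is a dict: "clock": time; "q": joint angles; "qd": joint speeds; "joint_torque": joint torques, N m; "tool_pos": TCP position; "eef_rot": TCP orientation; "contact_force": force on the tool from outside, world axes, zero at the start; "moment": the same for the moment, N m; "opening": opening from 0.0 (shut) to 1.0 (fully open); "finger_force": force on a finger pad.
Only numpy, scipy, OpenCV 4.12 (cv2) and the standard library are available. Lean on these libraries where they do the work, as an engineer would, in place of code of your own. Each camera call takes 0.05 s, during which the arm holds its last target. There are 200 camera calls.

### The job

Pick up the silver-rimmed model-car wheel from the cutting mat, set it outer face up on the upright axle of the hub stand, turn it until its slots mesh with the four brass splines, and slide it down. Press it fully home so that the orange sprung collar is pushed down to its stop, and finish while still holding the wheel pressed down there, without letting go, as if I were about to put the nut on. Leave the spare wheel, the ring and the screwdriver where they are.

Things in the scene. Friction and masses are not known exactly. Their poses are not given: they have to be found in the camera images.
- wheel: Model-car wheel, about 70 g, flat on the green mat, outer face up: black tyre, silver rim, 4 spokes. Diameter 56, height 28; gripped across the tyre from above in any direction. Origin: centre of the underside, z up along its axis. Hub 24 high; right through it a 12 mm bore crossed by four slots 6.5 wide along its +x, -x, +y, -y, in line with the spokes: meshes every quarter turn.
- stand: Fixed hub stand on the mat, with an upright axle that does not turn. Blue square base 80 x 80 x 12, edges along its x and y; grey round column, diameter 40, up to 50. Origin: centre of the base's underside; z up, along the axle. Pressed home, the wheel's underside is 67 above this origin.
- splines (a point): On the axle's axis, level with the flat tops of the four brass splines, 85 above the stand's origin; axes as the stand's. Splines: a cross along +x, -x, +y, -y, each 4.5 wide, reaching 10 from the axis. An unmeshed wheel rests here; turned to within about 0.1 rad it slides on down 10 to the collar.
- axle_tip (a point): Upper end of the axle, 107 above the stand's origin: a round steel threaded pilot, diameter 9.8, from the splines up to 100, then a cone narrowing to 4.4 at this tip. With the wheel home the tip stands 12 above the tyre's top face.
- collar (a joint): Orange sprung collar (33 across, 5 thick) around the splines of the stand; travel in m, 0 at rest (its top 75 above the stand's origin), 0.008 pressed down on its stop (top at 67). The spring takes about 3 N to start and about 10 N at the stop; it springs back up when the push ends.
- spare_wheel: Bystander: the same wheel but with a brass-yellow rim, lying on the mat. Diameter 56, height 28. Origin: centre of its underside. Not to be disturbed.
- brake_ring: Bystander: small knurled steel ring, diameter 29, height 10, lying on the mat. Origin: centre of its underside. Not to be disturbed.
- screwdriver: Bystander: screwdriver about 170 long, lying on the mat along its own x, red handle 26 thick. Origin: under its middle. Not to be disturbed.
Mind the look-alikes: they are no part of the job. Of the things like the stand, leave any that is purple; of the rest the larger one is meant. Of the things that look like the wheel, the larger one is meant.

How it is judged:
By the outcome, as a careful person would: the job done as asked, in the order asked, and still so for the second after the job is handed in, while the arm keeps its last pose, push and grip.
It also fails if it takes over 64 s, if anything falls off the work surface, if the arm or the gripper's body presses on something with over 40 N, if the wrist force passes 120 N, or if a joint passes its speed limit or range.

## Working session

There is one attempt and no reset: what is moved stays moved. The work goes in short steps, Python scripts to look and compute and a tool call to move; the robot and the scene stay as the last step left them, time stands still between calls to the robot, and variables do not carry over. Pictures are saved under pics/ and viewed, at most 10 in all, crops included, and the job is handed in when it is done.

Besides the shell and the picture viewer there is one more tool, called after "Emit:" as name(argument=value, ...) on one line, values as JSON. jog_arm: Moves the arm, as the interface text tells. Its arguments: {"type":"object","properties":{"turn":{"type":"array"},"translation":{"type":"array"},"grip":{"type":"array"},"force":{"type":"number"}},"required":["turn","translation","grip"]}

```bash
mkdir -p pics
cat > h.py <<'E'
from plant import r,cams,models
import numpy as np,cv2
from scipy.spatial.transform import Rotation as R
def snap(c,f=None):
    im=cams.snapshot(c)
    if f: cv2.imwrite('pics/'+f,im[:,:,::-1])
    return im
def proj(c,P,cp=None):
    cp=cp or cams.camera_params(c); M=R.from_quat(cp['orientation']).as_matrix()
    p=(np.atleast_2d(P)-cp['eye'])@M
    return np.c_[cp['cx']+cp['fx']*p[:,0]/-p[:,2],cp['cy']+cp['fy']*-p[:,1]/-p[:,2]]
def ray(c,uv,z,cp=None):
    cp=cp or cams.camera_params(c); M=R.from_quat(cp['orientation']).as_matrix()
    uv=np.atleast_2d(uv).astype(float)
    d=np.c_[(uv[:,0]-cp['cx'])/cp['fx'],-(uv[:,1]-cp['cy'])/cp['fy'],-np.ones(len(uv))]@M.T
    e=np.array(cp['eye']); return e+d*((z-e[2])/d[:,2])[:,None]
E
python3 - <<'E'
from h import *
np.set_printoptions(precision=4,suppress=True)
print(cams.camera_params('top'));print(cams.camera_params('wrist')); print(r.get_state())
a=snap('top');b=snap('side')
cv2.imwrite('pics/a.png',a[:,:,::-1]);cv2.imwrite('pics/b.png',b[:,:,::-1])
for c in('top','side'):
  for n in('wheel','stand','spare_wheel','axle_tip','brake_ring','screwdriver'):
    for d in models.place_of(c,n): print(c,n,round(d['p'],2),np.array(d['position']),proj(c,d['position'])[0])
E
```

```text
{'fx': 403.1844787391741, 'fy': 403.1844787391741, 'cx': 259.0887171800247, 'cy': 193.99006601092088, 'eye': array([0.3912, 0.0967, 1.213 ]), 'orientation': array([-0.0481,  0.048 ,  0.7061, -0.7048])}
{'fx': 315.7526477836622, 'fy': 315.7526477836622, 'cx': 256.47702188767147, 'cy': 191.67415689774614, 'eye': array([0.0748, 0.6243, 0.3851]), 'orientation': array([-0.1226, -0.0948,  0.6088,  0.778 ])}
{'clock': 0.0, 'q': array([-1.2932,  0.69  , -0.1945,  1.5663,  0.1573,  0.9025, -0.2151]), 'qd': array([-0.0014,  0.0001, -0.0009, -0.0008, -0.0005,  0.0002,  0.0004]), 'joint_torque': array([  0.0002, -52.756 ,  -1.2667, -15.3432,  -0.0526,   0.0066,
         0.0002]), 'tool_pos': array([0.1508, 0.6059, 0.2569]), 'eef_rot': array([ 0.1215,  0.9926, -0.0009, -0.    ]), 'contact_force': array([ 0.1803,  0.2324, -0.1021]), 'moment': array([ 0.0279,  0.0362, -0.0104]), 'finger_force': 0.0, 'opening': 0.9986765970722984}
top wheel 0.7 [ 0.6282 -0.0902  0.0045] [320.3879 170.6029]
top wheel 0.55 [ 0.8403 -0.149  -0.    ] [337.4265 104.278 ]
top stand 0.95 [0.2387 0.3946 0.0008] [157.5922 30
[... 679 characters left out ...]
22.6502]
side wheel 0.76 [ 0.8403 -0.1514  0.0021] [398.217  294.2561]
side wheel 0.7 [ 0.6288 -0.0937  0.0061] [299.9933 280.9541]
side stand 0.83 [ 0.4833  0.4488 -0.005 ] [223.5598 140.6717]
side stand 0.56 [0.4979 0.1602 0.0072] [234.7663 205.2784]
side spare_wheel 0.64 [ 0.4612 -0.2316  0.0027] [230.6713 345.673 ]
side axle_tip 0.93 [0.2359 0.3956 0.1107] [133.3466 127.3792]
side axle_tip 0.83 [0.4802 0.448  0.0698] [220.7757 121.1655]
side axle_tip 0.74 [0.5015 0.1617 0.1087] [234.0135 176.6979]
side brake_ring 0.56 [0.7369 0.0587 0.0007] [332.1486 227.6564]
side screwdriver 0.62 [0.4766 0.3302 0.0032] [223.2948 164.384 ]
side screwdriver 0.59 [0.4986 0.1637 0.1106] [232.7527 175.6933]
```

```bash
python3 -c "
import cv2,numpy as np
cv2.imwrite('pics/ab.png',cv2.resize(np.vstack([cv2.imread('pics/a.png'),cv2.imread('pics/b.png')]),None,fx=.78,fy=.78))"
```

```text
(no output)
```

View pics/a.png

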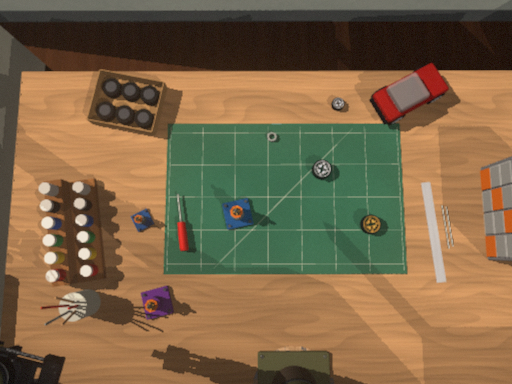

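View pics/b.png

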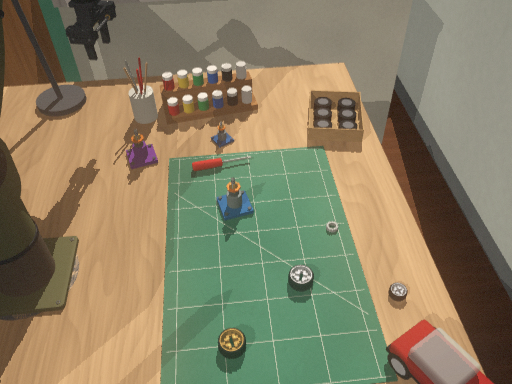

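Wheel candidates (top view):
- (322,170) is silver, on the mat and the larger silver one.
- (339,104) is silver but small, and off the mat.
- (371,224) is yellow, so it is the spare.

Stand candidates:
- (237,213) is blue and large, on the mat.
- (141,220) is blue but small.
- (155,302) is purple.

So the wheel is (322,170) and the stand is (237,213). I'll confirm both in an enlarged crop.

```bash
cat >> h.py <<'E'
def goal(p,yaw,q0=None,p0=None):
    """rows numbers for the tool pointing down, tool y-axis at world angle yaw (mod pi)"""
    s=r.get_state(); p0=s['tool_pos']; M=R.from_quat(s['eef_rot'])
    best=None
    for k in range(2):
        y=yaw+k*np.pi; ey=np.array([np.cos(y),np.sin(y),0]); ez=np.array([0,0,-1.]); ex=np.cross(ey,ez)
        rv=(M.inv()*R.from_matrix(np.c_[ex,ey,ez])).as_rotvec()
        if best is None or np.linalg.norm(rv)<np.linalg.norm(best): best=rv
    print('turn',best.round(4),'trans',M.inv().apply(np.array(p)-p0).round(4))
E
python3 - <<'E'
from h import *
a=cv2.imread('pics/a.png')
c=[cv2.resize(a[y-30:y+30,x-30:x+30],(380,380),interpolation=cv2.INTER_CUBIC) for x,y in((328,140),(237,210))]
cv2.imwrite('pics/c.png',np.hstack(c))
s=r.get_state(); M=R.from_quat(s['eef_rot']); cp=cams.camera_params('wrist')
print('yaw',M.as_matrix()[:,1], 'cam in tool',M.inv().apply(cp['eye']-s['tool_pos']), (M.inv()*R.from_quat(cp['orientation'])).as_matrix().round(3))
y=np.arctan2(*M.as_matrix()[[1,0],1])
goal([.6285,-.092,.20],y)
goal([.6285,-.092,.20],np.pi/2); goal([.4975,.16,.25],np.pi/2)
E
```

```text
yaw [2.41393002e-01 9.70427430e-01 1.46635036e-04] cam in tool [ 0.07819723 -0.00073236 -0.12813806] [[ 0.001  0.952  0.306]
 [ 1.    -0.001 -0.   ]
 [-0.     0.306 -0.952]]
turn [ 0.0001 -0.      0.    ] trans [-0.6321 -0.5626  0.0577]
turn [ 1.000e-04  0.000e+00 -2.438e-01] trans [-0.6321 -0.5626  0.0577]
turn [ 1.000e-04  0.000e+00 -2.438e-01] trans [-0.4442 -0.3497  0.0077]
```

View pics/c.png

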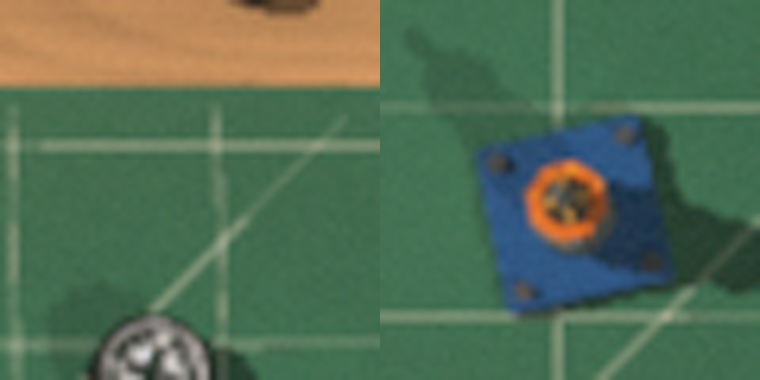

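The crop confirms both: the large silver wheel and the large blue stand, whose base is rotated by about 12°. I'll lift clear of the brush cup first, then view the stand with the wrist camera.

Emit:
jog_arm(turn=[[0,0,0],[0,0,0],[0,0,0],[0,0,0],[0,0,0],[0,0,0],[0,0,0],[0,0,0],[0,0,0],[0,0,0],[0,0,0],[0,0,0],[0,0,0],[0,0,0],[0,0,0],[0,0,0],[0,0,0],[0,0,0]], translation=[[0,0,-0.06],[0,0,-0.12],[-0.444,-0.35,-0.12],[-0.444,-0.35,-0.12],[-0.444,-0.35,-0.12],[-0.444,-0.35,-0.12],[-0.444,-0.35,-0.12],[-0.444,-0.35,-0.12],[-0.444,-0.35,-0.12],[-0.444,-0.35,-0.12],[-0.444,-0.35,-0.12],[-0.444,-0.35,-0.12],[-0.444,-0.35,-0.12],[-0.444,-0.35,0.01],[-0.444,-0.35,0.01],[-0.444,-0.35,0.01],[-0.444,-0.35,0.01],[-0.444,-0.35,0.01]], grip=[0,0,0,0,0,0,0,0,0,0,0,0,0,0,0,0,0,0])

```text
clock: 2.95
tool_pos: [0.4986, 0.1609, 0.2502]
eef_rot: [0.121, 0.993, 0.001, 0.002]
contact_force: [0.1, 0.3, 0.2]
opening: 1.001
finger_force: 0.0
```

Run:
```python
from h import *
import pickle
np.set_printoptions(precision=4,suppress=True)
s=r.get_state();cp=cams.camera_params('wrist');snap('wrist','d.png');pickle.dump((s,cp),open('d.pkl','wb'))
print(s['clock'],s['tool_pos'],s['eef_rot'],s['q'])
for n in('stand','splines','axle_tip'):
    for d in models.place_of('wrist',n): print(n,round(d['p'],2),np.array(d['position']),proj('wrist',d['position'],cp)[0])
goal([.6285,-.092,.17],np.arctan2(.97,.241))
```

```text
2.95 [0.4986 0.1609 0.2502] [0.1213 0.9926 0.0013 0.0021] [-0.3184  0.5646 -0.1295  1.8841  0.1081  0.6946  0.8169]
stand 0.94 [0.4968 0.1632 0.0022] [257.8802 155.3325]
stand 0.18 [ 0.6286 -0.092   0.0025] [102.1499 289.8382]
splines 0.82 [0.5    0.1587 0.0852] [254.7664 176.9482]
splines 0.61 [0.7364 0.0612 0.0016] [229.2247 328.946 ]
axle_tip 0.63 [0.4974 0.1608 0.1066] [256.2968 180.0348]
turn [ 0.0015  0.0021 -0.0004] trans [-0.1874 -0.2131  0.0791]
```

View pics/d.png

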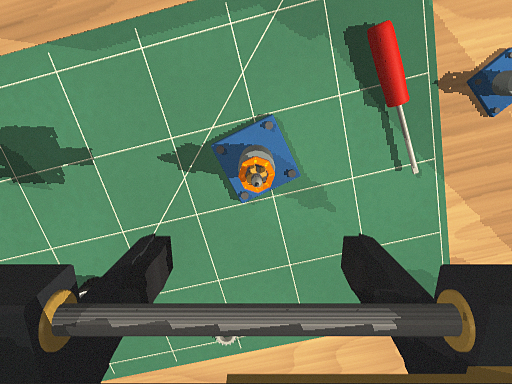

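The wrist view shows the large stand centred at about (256,160), with the axle tip near (257,182). The purple and small stands are well away. Next I'll fit the base square and go over the wheel.

```bash
cat >> h.py <<'E'
def basefit(im,cp,zt,c,mask_r=.08):
    """blue base square: returns centre, angle(deg mod 90), size, for top-face height zt"""
    hsv=cv2.cvtColor(im,cv2.COLOR_BGR2HSV)
    m=(hsv[...,0]>98)&(hsv[...,0]<125)&(hsv[...,1]>110)
    v,u=np.nonzero(cv2.morphologyEx(m.astype(np.uint8),cv2.MORPH_OPEN,np.ones((3,3))))
    P=ray('wrist',np.c_[u,v],zt,cp)[:,:2]; P=P[np.hypot(*(P-c).T)<mask_r]
    return cv2.minAreaRect((P*1000).astype(np.float32)),len(P)
E
python3 - <<'E'
from h import *
import pickle
s,cp=pickle.load(open('d.pkl','rb'));im=cv2.imread('pics/d.png')
for z in(.012,.014,.0):print(z,basefit(im,cp,z,[.498,.161]))
c=cv2.resize(im[95:215,196:316],(600,600),interpolation=cv2.INTER_CUBIC);cv2.imwrite('pics/e.png',c)
P=np.array([[.4986,.161,.107],[.4986,.161,.012]]);print(proj('wrist',P,cp))
E
```

```text
0.012 (((500.0458984375, 159.90731811523438), (80.81732177734375, 80.11567687988281), 12.426164627075195), 2774)
0.014 (((499.6194763183594, 160.01016235351562), (80.37566375732422, 79.6778564453125), 12.426139831542969), 2774)
0.0 (((502.6048889160156, 159.29022216796875), (83.46713256835938, 82.74250030517578), 12.426141738891602), 2774)
[[256.83814635 181.36066959]
 [256.49450781 158.90239482]]
```

View pics/e.png

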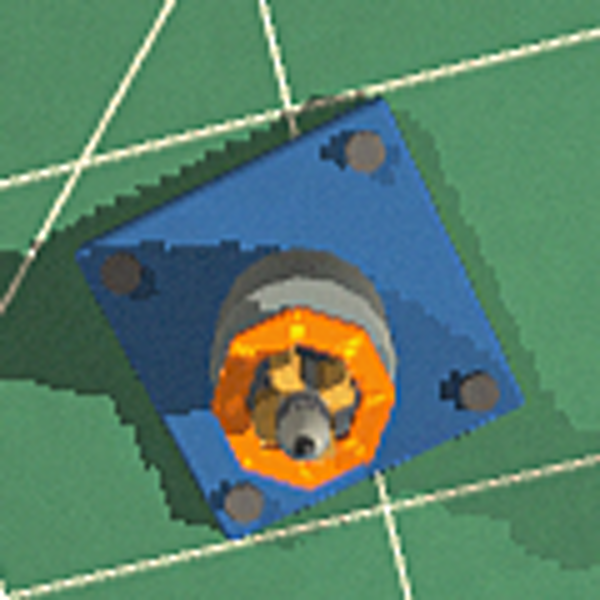

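Emit:
jog_arm(turn=[[0,0,0],[0,0,0],[0,0,0],[0,0,0],[0,0,0],[0,0,0],[0,0,0],[0,0,0]], translation=[[-0.187,-0.213,0],[-0.187,-0.213,0],[-0.187,-0.213,0],[-0.187,-0.213,0],[-0.187,-0.213,0.08],[-0.187,-0.213,0.08],[-0.187,-0.213,0.08],[-0.187,-0.213,0.08]], grip=[0,0,0,0,0,0,0,0])

```text
clock: 4.15
tool_pos: [0.6281, -0.0899, 0.1694]
eef_rot: [0.12, 0.993, 0.001, 0.001]
contact_force: [0.8, -0.0, 0.1]
opening: 1.0
finger_force: 0.0
```

Run:
```python
from h import *
import pickle
np.set_printoptions(precision=4,suppress=True)
s=r.get_state();cp=cams.camera_params('wrist');snap('wrist','f.png');pickle.dump((s,cp),open('f.pkl','wb'))
print(s['clock'],s['tool_pos'],s['eef_rot'],s['q'])
for d in models.place_of('wrist','wheel'): print(round(d['p'],2),np.array(d['position']),proj('wrist',d['position'],cp)[0])
# rectified plan view at z=.026, 0.2 mm/px, world x right, y up
c=np.array([.6285,-.092]);g=np.arange(-300,300)*.00013
X,Y=np.meshgrid(c[0]+g,c[1]-g)
uv=proj('wrist',np.c_[X.ravel(),Y.ravel(),np.full(X.size,.026)],cp).astype(np.float32)
im=cv2.imread('pics/f.png')
cv2.imwrite('pics/g.png',cv2.remap(im,uv[:,0].reshape(X.shape),uv[:,1].reshape(X.shape),cv2.INTER_CUBIC))
```

```text
4.15 [ 0.6281 -0.0899  0.1694] [0.1203 0.9927 0.0008 0.001 ] [ 0.1501  0.8072 -0.1465  1.6172  0.1573  0.7265  1.2601]
0.89 [ 0.8437 -0.1471  0.0028] [253.2709 357.6398]
0.81 [ 0.6302 -0.0914  0.0057] [255.8816 178.1876]
```

View pics/g.png

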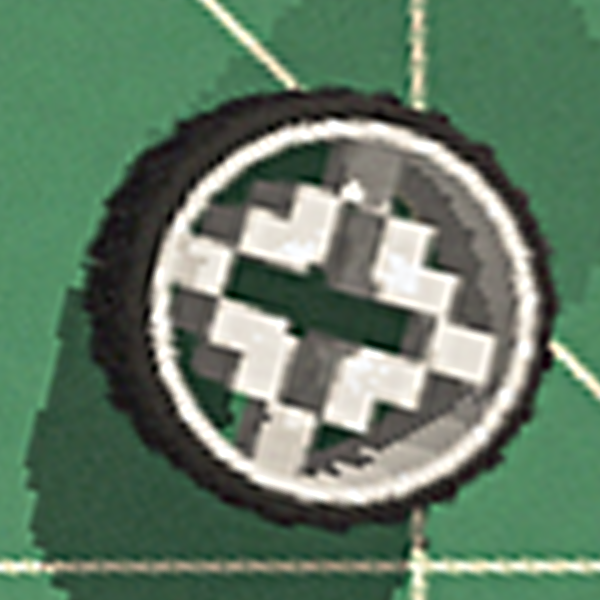

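The rectified view (0.13 mm/px) shows the silver wheel with its rim ring centred at about (346,311). The spokes and slots lie at about −17° in world. The stand's base is at +12.4°, so the wheel must turn about +29.6°. Next I'll fit the wheel centre and the tip at the same depth, so that camera bias cancels.

Run:
```python
from h import *
import pickle
np.set_printoptions(precision=5,suppress=True)
sd,cd=pickle.load(open('d.pkl','rb'));sf,cf=pickle.load(open('f.pkl','rb'))
tip=ray('wrist',[256.6,184],.109,cd)[0]; print('tip',tip, 'rel tool',tip-sd['tool_pos'])
im=cv2.imread('pics/f.png')
for z in(.028,.030):
  c=np.array([.632,-.092]);g=np.arange(-300,300)*.00013
  X,Y=np.meshgrid(c[0]+g,c[1]-g)
  uv=proj('wrist',np.c_[X.ravel(),Y.ravel(),np.full(X.size,z)],cf).astype(np.float32)
  W=cv2.cvtColor(cv2.remap(im,uv[:,0].reshape(X.shape),uv[:,1].reshape(X.shape),cv2.INTER_CUBIC),cv2.COLOR_BGR2GRAY)
  h=cv2.HoughCircles(cv2.GaussianBlur(W,(5,5),0),cv2.HOUGH_GRADIENT,1,200,param1=150,param2=20,minRadius=165,maxRadius=215)
  for a,b,rr in h[0]: print(z,c+[(a-300)*.00013,(300-b)*.00013],rr*.13)
  # angle: 4-fold phase of brightness at spoke radii, hub-top plane
  th=np.radians(np.arange(360))
  for rad in (18,19.5,21):
    a,b=h[0][0][:2]
    vals=cv2.remap(W,(a-8*0+rad/.13*np.cos(th)).astype(np.float32)[None],(b-rad/.13*np.sin(th)).astype(np.float32)[None],cv2.INTER_LINEAR)[0]
    print(rad,np.degrees(np.angle(np.sum(vals*np.exp(4j*th))))/4)
print('f tool',sf['tool_pos'],cf['eye'],cd['eye'])
```

```text
tip [0.50035 0.16034 0.109  ] rel tool [ 0.00175 -0.00056 -0.14116]
0.028 [ 0.63349 -0.09337] 24.816998
18 -20.43668560746537
19.5 -20.075173445225303
21 -17.928217699492944
0.03 [ 0.63259 -0.09311] 24.388
18 -19.983657571223404
19.5 -19.44437696834164
21 -17.32546961562119
f tool [ 0.62808 -0.0899   0.16939] [ 0.55172 -0.0721   0.29739] [0.422   0.17873 0.37799]
```

Run:
```python
from h import *
goal([.6326,-.0931,.025],np.arctan2(.97,.241))
```

```text
turn [0.0014 0.0028 0.002 ] trans [-0.0045 -0.0018  0.1447]
```

Emit:
jog_arm(turn=[[0,0,0],[0,0,0],[0,0,0],[0,0,0],[0,0,0],[0,0,0],[0,0,0],[0,0,0],[0,0,0],[0,0,0],[0,0,0],[0,0,0]], translation=[[-0.0045,-0.002,0.05],[-0.0045,-0.002,0.1],[-0.0045,-0.002,0.13],[-0.0045,-0.002,0.144],[-0.0045,-0.002,0.144],[-0.0045,-0.002,0.144],[-0.0045,-0.002,0.144],[-0.0045,-0.002,0.144],[-0.0045,-0.002,0.144],[-0.0045,-0.002,0.144],[-0.0045,-0.002,0.144],[-0.0045,-0.002,0.144]], grip=[0,0,0,0,0,0.5,1,1,1,1,1,1], force=35)

```text
clock: 5.75
tool_pos: [0.6315, -0.0948, 0.0241]
eef_rot: [0.122, 0.993, 0.0, 0.0]
contact_force: [-1.5, 0.6, 5.5]
opening: 0.6
finger_force: 35.0
```

Emit:
jog_arm(turn=[[0,0,0],[0,0,0],[0,0,0],[0,0,0],[0,0,0]], translation=[[0,0,-0.04],[0,0,-0.1],[0,0,-0.15],[0,0,-0.18],[0,0,-0.18]], grip=[1,1,1,1,1])

```text
clock: 6.38
tool_pos: [0.6324, -0.0957, 0.2057]
eef_rot: [0.122, 0.993, -0.0, 0.002]
contact_force: [1.0, -0.0, -1.3]
opening: 0.594
finger_force: 35.0
```

Run:
```python
from h import *
import pickle
s=r.get_state();cp=cams.camera_params('wrist');snap('wrist','i.png');pickle.dump((s,cp),open('i.pkl','wb'));b=snap('side')[:,:,::-1]
print(s['opening'],s['tool_pos'],s['finger_force'],s['eef_rot'],s['contact_force'])
p=proj('side',s['tool_pos'])[0].astype(int);print(p)
im=cv2.imread('pics/i.png')
u=proj('wrist',s['tool_pos'],cp)[0].astype(int);print(u)
y=max(0,min(u[1]-90,204));A=cv2.resize(im[y:y+180,u[0]-90:u[0]+90],(400,400),interpolation=2)
B=cv2.resize(b[p[1]-60:p[1]+60,p[0]-60:p[0]+60],(400,400),interpolation=2)
cv2.imwrite('pics/j.png',np.hstack([A,B]))
```

```text
0.5940352397100772 [ 0.6324265  -0.09566805  0.20571428] 34.99957228603307 [ 1.21823888e-01  9.92549159e-01 -1.26425053e-04  2.25624951e-03] [ 0.98144906 -0.02741524 -1.30298789]
[306 223]
[257 267]
```

View pics/j.png

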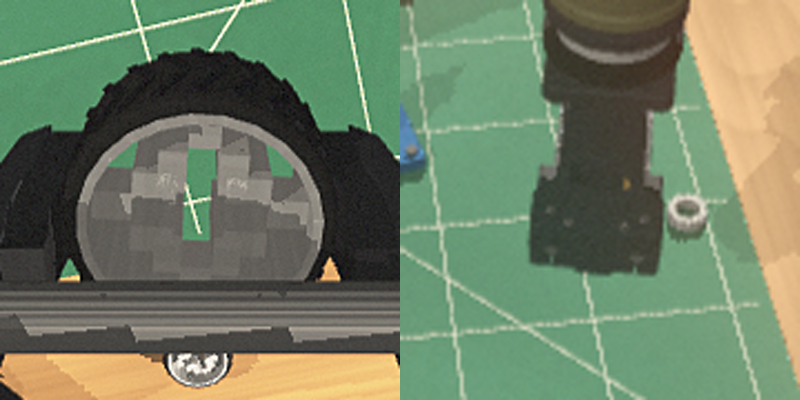

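The wheel is held level, with one slot pointing along the tool's x. I'll check the in-hand offset by projecting the rim circle (visible arc: left u≈202, right u≈313, top v≈255).

Run:
```python
from h import *
import pickle
from scipy.optimize import least_squares
np.set_printoptions(precision=4,suppress=True)
s,cp=pickle.load(open('i.pkl','rb'));im=cv2.imread('pics/i.png');T=R.from_quat(s['eef_rot'])
sc=180/400;u0,v0=257-90,max(0,min(267-90,204)); print(u0,v0)
pts=np.array([[77,205],[88,170],[120,137],[160,119],[200,113],[240,119],[285,140],[312,170],[325,205]])*sc+[u0,v0]
th=np.linspace(0,2*np.pi,720)
def curve(x,h,rad):
    P=np.c_[x[0]+rad*np.cos(th),x[1]+rad*np.sin(th),np.full(720,-h)]
    return proj('wrist',s['tool_pos']+T.apply(P),cp)
def res(x,h,rad): 
    c=curve(x,h,rad);return [np.min(np.hypot(*(c-p).T)) for p in pts]
for rad in(.0245,.025):
  for h in(.002,.004,.006,.008):
    q=least_squares(res,[0,0],args=(h,rad),diff_step=1e-3,x_scale=.001,method='trf') if 0 else None
    from scipy.optimize import minimize
    q=minimize(lambda x:np.sum(np.square(res(x/1000,h,rad))),[0,0],method='Nelder-Mead');print(rad,h,'xy mm',q.x,'rms px',(q.fun/9)**.5)
# wheel rel tool as measured before, in tool frame
print(T.inv().apply([.6326-.6315,-.0931+.0948,0]))
```

```text
167 177
0.0245 0.002 xy mm [-2.9719 -0.2909] rms px 1.612313489962213
0.0245 0.004 xy mm [-2.1629 -0.3391] rms px 1.2317553408782793
0.0245 0.006 xy mm [-1.36   -0.3286] rms px 0.8603192867269077
0.0245 0.008 xy mm [-0.5737 -0.3894] rms px 0.5383690184046853
0.025 0.002 xy mm [-3.5917 -0.2912] rms px 1.134018048250145
0.025 0.004 xy mm [-2.827  -0.3405] rms px 0.7794496037859627
0.025 0.006 xy mm [-2.0257 -0.3295] rms px 0.46650673529963965
0.025 0.008 xy mm [-1.1996 -0.3127] rms px 0.37358921041050747
[-0.0007  0.0019  0.    ]
```

Run:
```python
from h import *
goal([.4991,.160,.165],np.radians(105.9))
```

```text
turn [-1.000e-04 -2.100e-03 -5.214e-01] trans [0.1889 0.2162 0.0377]
```

Emit:
jog_arm(turn=[[0,0,-0.1],[0,0,-0.2],[0,0,-0.3],[0,0,-0.4],[0,0,-0.521],[0,0,-0.521],[0,0,-0.521],[0,0,-0.521],[0,0,-0.521],[0,0,-0.521]], translation=[[0.04,0.046,0],[0.08,0.09,0],[0.12,0.137,0],[0.15,0.172,0],[0.18,0.206,0],[0.189,0.216,0],[0.189,0.216,0.02],[0.189,0.216,0.037],[0.189,0.216,0.037],[0.189,0.216,0.037]], grip=[1,1,1,1,1,1,1,1,1,1])

```text
clock: 7.72
tool_pos: [0.5002, 0.1594, 0.1665]
eef_rot: [-0.137, 0.991, -0.0, -0.0]
contact_force: [0.0, 0.1, -0.9]
opening: 0.597
finger_force: 35.0
```

Run:
```python
from h import *
import pickle
np.set_printoptions(precision=4,suppress=True)
s=r.get_state();cp=cams.camera_params('wrist');snap('wrist','k.png');pickle.dump((s,cp),open('k.pkl','wb'));b=snap('side')[:,:,::-1]
cv2.imwrite('pics/k_side.png',b)
print(s['tool_pos'],s['eef_rot'])
im=cv2.imread('pics/k.png')
u=proj('wrist',s['tool_pos'],cp)[0].astype(int)
A=cv2.resize(im[204:384,u[0]-90:u[0]+90] if u[1]>294 else im[u[1]-90:u[1]+90,u[0]-90:u[0]+90],(400,400),interpolation=2)
tip=[.5,.1603,.109];p=proj('side',tip)[0];print('side tip px',p)
x,y=p.astype(int);B=cv2.resize(b[y-60:y+60,x-60:x+60],(400,400),interpolation=2)
cv2.imwrite('pics/l.png',np.hstack([A,B]))
for c in('side',):
  for n in('axle_tip','wheel'):
    for d in models.place_of(c,n): print(n,round(d['p'],2),np.array(d['position']))
goal([.4991,.160,.165],np.radians(105.9))
```

```text
[0.5002 0.1594 0.1665] [-0.1374  0.9905 -0.0002 -0.0002]
side tip px [233.4443 177.0449]
axle_tip 0.62 [0.2391 0.3938 0.1081]
axle_tip 0.59 [0.5007 0.1637 0.1098]
wheel 0.69 [ 0.8389 -0.1523  0.0019]
wheel 0.62 [0.4974 0.1606 0.1485]
turn [ 0.0001  0.001  -0.0008] trans [0.0011 0.0003 0.0022]
```

View pics/l.png

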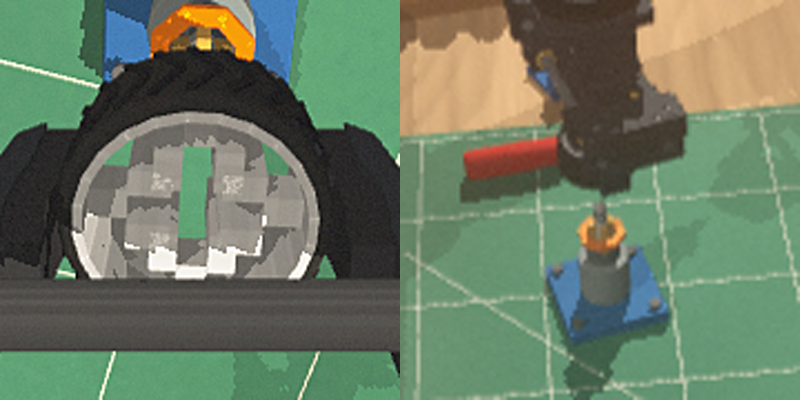

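Run:
```python
from h import *
import pickle
np.set_printoptions(precision=4,suppress=True)
s,cp=pickle.load(open('k.pkl','rb'));im=cv2.imread('pics/k.png');T=R.from_quat(s['eef_rot'])
u=proj('wrist',s['tool_pos'],cp)[0].astype(int);print('u',u)
hsv=cv2.cvtColor(im,cv2.COLOR_BGR2HSV)
m=(hsv[...,0]>5)&(hsv[...,0]<22)&(hsv[...,1]>190)&(hsv[...,2]>120)
for v in range(204,225,3):
    x=np.nonzero(m[v,200:320])[0]+200
    if len(x)>5: print(v,x.min(),x.max(),(x.min()+x.max())/2)
g=cv2.cvtColor(im,cv2.COLOR_BGR2GRAY)
for v in range(285,316,6):
    row=g[v,190:330]; x=np.nonzero(row>85)[0]+190; print('rim',v,x.min(),x.max(),(x.min()+x.max())/2)
S=np.array([.5,.1603,.077]);print('pred collar u',proj('wrist',S,cp)[0],'TCP u',proj('wrist',s['tool_pos'],cp)[0])
for i in range(3): print(r.get_state()['tool_pos'])
```

```text
u [259 268]
204 276 282 279.0
rim 285 202 311 256.5
rim 291 204 309 256.5
rim 297 196 317 256.5
rim 303 194 319 256.5
rim 309 191 329 260.0
rim 315 194 271 232.5
pred collar u [259.4507 203.1777] TCP u [259.1225 268.8069]
[0.5003 0.16   0.1672]
[0.5003 0.16   0.1672]
[0.5003 0.16   0.1672]
```

Run:
```python
from h import *
import pickle
np.set_printoptions(precision=2,suppress=True)
def run(im,v0,v1,lab):
    hsv=cv2.cvtColor(im,cv2.COLOR_BGR2HSV)
    m=(hsv[...,0]>5)&(hsv[...,0]<25)&(hsv[...,1]>170)&(hsv[...,2]>120)
    b=(hsv[...,0]>98)&(hsv[...,0]<125)&(hsv[...,1]>110)
    for v in range(v0,v1,3):
        o=[]
        for q in(m,b):
            x=np.nonzero(q[v,205:315])[0]+205
            o+= [x.min(),x.max(),(x.min()+x.max())/2] if len(x)>3 else [None]
        print(lab,v,o)
ps=[]
for i in range(8):
    s=r.get_state();cp=cams.camera_params('wrist');im=snap('wrist')[:,:,::-1].copy()
    ps.append(np.r_[s['tool_pos'],R.from_quat(s['eef_rot']).as_euler('ZYX')*100])
run(im,176,204,'k')
print(np.mean(ps,0)[:3]*1000,np.std(ps,0)[:3]*1000,np.mean(ps,0)[3:])
sd,cd=pickle.load(open('d.pkl','rb'))
run(cv2.imread('pics/d.png'),158,192,'d')
print(cp['eye'],R.from_quat(s['eef_rot']).inv().apply(cp['eye']-s['tool_pos'])*1000)
```

```text
k 176 [None, np.int64(215), np.int64(301), np.float64(258.0)]
k 179 [None, np.int64(215), np.int64(301), np.float64(258.0)]
k 182 [np.int64(247), np.int64(270), np.float64(258.5), np.int64(215), np.int64(300), np.float64(257.5)]
k 185 [np.int64(244), np.int64(273), np.float64(258.5), np.int64(215), np.int64(300), np.float64(257.5)]
k 188 [np.int64(240), np.int64(276), np.float64(258.0), np.int64(215), np.int64(300), np.float64(257.5)]
k 191 [np.int64(237), np.int64(278), np.float64(257.5), np.int64(215), np.int64(299), np.float64(257.0)]
k 194 [np.int64(236), np.int64(281), np.float64(258.5), np.int64(215), np.int64(299), np.float64(257.0)]
k 197 [np.int64(236), np.int64(281), np.float64(258.5), np.int64(215), np.int64(299), np.float64(257.0)]
k 200 [np.int64(236), np.int64(281), np.float64(258.5), np.int64(215), np.int64(299), np.float64(257.0)]
k 203 [np.int64(236), np.int64(281), np.float64(258.5), np.int64(215), np.int64(298), np.float64(256.5)]
[500.09 160.09 167.02] [0.12 0.04 0.13] [-286.46    0.06  314.15]
d 158 [np.int64(250), np.int64(261), np.float64(255.5), np.int64(218),
[... 532 characters left out ...]
64(299), np.float64(262.5)]
d 176 [np.int64(239), np.int64(273), np.float64(256.0), np.int64(227), np.int64(298), np.float64(262.5)]
d 179 [np.int64(240), np.int64(272), np.float64(256.0), np.int64(229), np.int64(292), np.float64(260.5)]
d 182 [np.int64(242), np.int64(271), np.float64(256.5), np.int64(231), np.int64(285), np.float64(258.0)]
d 185 [np.int64(243), np.int64(270), np.float64(256.5), np.int64(232), np.int64(279), np.float64(255.5)]
d 188 [np.int64(245), np.int64(265), np.float64(255.0), np.int64(234), np.int64(272), np.float64(253.0)]
d 191 [np.int64(254), np.int64(259), np.float64(256.5), np.int64(235), np.int64(267), np.float64(251.0)]
[0.42 0.14 0.29] [  78.67   -1.23 -128.15]
```

Emit:
jog_arm(turn=[[0,0,0],[0,0,0],[0,0,0],[0,0,0],[0,0,0],[0,0,0],[0,0,0]], translation=[[0.001,0.001,0.01],[0.001,0.001,0.02],[0.001,0.001,0.03],[0.001,0.001,0.034],[0.001,0.001,0.038],[0.001,0.001,0.042],[0.001,0.001,0.042]], grip=[1,1,1,1,1,1,1])

```text
clock: 9.2
tool_pos: [0.4986, 0.1608, 0.1245]
eef_rot: [-0.138, 0.99, -0.0, -0.0]
contact_force: [0.1, 1.2, -1.5]
opening: 0.601
finger_force: 35.0
```

Emit:
jog_arm(turn=[[0,0,0],[0,0,0],[0,0,0],[0,0,0]], translation=[[0,0,0.003],[0,0,0.006],[0,0,0.009],[0,0,0.009]], grip=[1,1,1,1])

```text
clock: 9.7
tool_pos: [0.4985, 0.1607, 0.1155]
eef_rot: [-0.138, 0.99, -0.0, -0.0]
contact_force: [0.8, -0.3, -0.8]
opening: 0.598
finger_force: 35.0
```

Emit:
jog_arm(turn=[[0,0,0],[0,0,0],[0,0,0],[0,0,0],[0,0,0]], translation=[[0,0,0.003],[0,0,0.006],[0,0,0.009],[0,0,0.011],[0,0,0.011]], grip=[1,1,1,1,1])

```text
clock: 10.32
tool_pos: [0.4986, 0.1608, 0.1045]
eef_rot: [-0.138, 0.99, -0.0, -0.0]
contact_force: [0.6, -0.2, -0.1]
opening: 0.598
finger_force: 35.0
```

Emit:
jog_arm(turn=[[0,0,0],[0,0,0],[0,0,0],[0,0,0]], translation=[[0,0,0.003],[0,0,0.006],[0,0,0.008],[0,0,0.008]], grip=[1,1,1,1], force=50)

```text
clock: 10.82
tool_pos: [0.4987, 0.1608, 0.0969]
eef_rot: [-0.138, 0.99, 0.0, 0.0]
contact_force: [0.0, -0.2, 4.3]
opening: 0.596
finger_force: 50.0
```

Emit:
jog_arm(turn=[[0,0,0],[0,0,0],[0,0,0],[0,0,0],[0,0,0]], translation=[[0,0,0.002],[0,0,0.004],[0,0,0.005],[0,0,0.006],[0,0,0.006]], grip=[1,1,1,1,1])

```text
clock: 11.45
tool_pos: [0.4987, 0.1608, 0.0912]
eef_rot: [-0.138, 0.99, 0.0, 0.0]
contact_force: [-1.5, -1.0, 8.7]
opening: 0.594
finger_force: 50.0
```

Emit:
jog_arm(turn=[[0,0,0],[0,0,0],[0,0,0],[0,0,0]], translation=[[0,0,0.001],[0,0,0.002],[0,0,0.002],[0,0,0.002]], grip=[1,1,1,1])

```text
clock: 11.95
tool_pos: [0.4988, 0.1608, 0.0908]
eef_rot: [-0.138, 0.99, -0.0, 0.001]
contact_force: [-3.8, -1.8, 24.1]
opening: 0.594
finger_force: 50.0
```

Force jumped to 24 N with almost no travel, so the collar is on its stop. I'll check visually.

Run:
```python
from h import *
np.set_printoptions(precision=4,suppress=True)
a=snap('wrist')[:,:,::-1];b=snap('side')[:,:,::-1]
x,y=233,190
cv2.imwrite('pics/m.png',np.hstack([cv2.resize(a[170:370,157:357],(400,400)),cv2.resize(b[y-60:y+60,x-60:x+60],(400,400),interpolation=2)]))
s=r.get_state();print(s['tool_pos'],s['contact_force'],s['moment'],s['clock'])
for d in models.place_of('side','spare_wheel')+models.place_of('side','screwdriver')+models.place_of('side','brake_ring'): print(round(d['p'],2),d['position'])
```

```text
[0.4988 0.1608 0.0908] [-4.5882 -1.0543 24.1241] [-0.2197  0.9005 -0.0247] 12.05
0.82 [0.4645, -0.2326, 0.002]
0.63 [0.4942, 0.1617, 0.0744]
0.58 [0.4756, 0.3295, 0.0036]
0.47 [0.7356, 0.0572, 0.0013]
```

View pics/m.png

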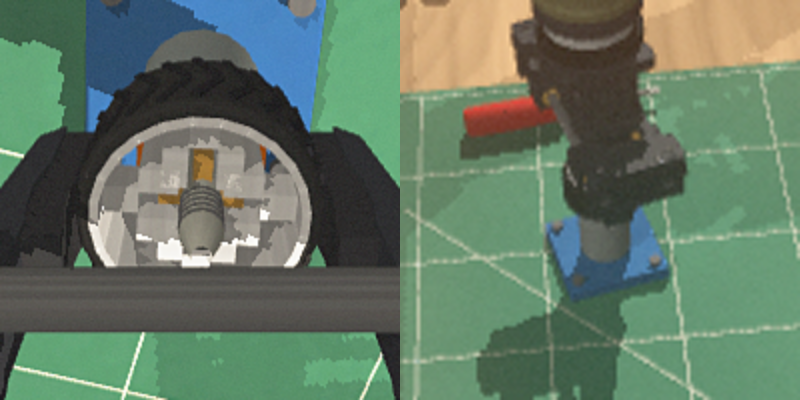

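The axle stands through the bore at about (200,220) in the crop, with brass splines filling the slots. The collar is hidden under the wheel, down against the column. The wheel is home and held with 24 N.

```bash
python3 -c "
from plant import r
print(r.finish_job())"
```

```text
the job is handed in; nothing more can be done
None
```

The silver-rimmed wheel is meshed on the large blue stand's splines, pressed home with about 24 N so the collar is on its stop, and still gripped; I handed the job in at about 12 s, with the spare wheel, ring and screwdriver untouched.

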